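# Gauge a turned spindle in the optical ring gauge

## Robot

A 6-joint arm with a two-finger parallel gripper is mounted at the origin on the work surface. World frame = base frame: x ahead of the robot, y to its left, z up, the work surface at z = 0. Lengths are in m, angles in rad, forces in N, time in s.
With the tool pointing down it reaches from about 0.425 to 0.95 m from the base axis. Payload 3.5 kg.
Tool frame: the origin (TCP) lies midway between the tips of the shut fingers; the grasp point (between the pads) lies 19 mm behind it; z points along the fingers, y is the direction in which the jaws open and shut (so a half turn about z gives the same grasp; the last joint's range is limited). The gripper opens to 85 mm and grips with 20 to 120 N. Pads are 22 mm wide; open, the fingers measure 114 mm over their backs; the gripper's body (76 mm by 85 mm) begins 54 mm behind the grasp point. The pads swing forward as they close: fully open they stand 13 mm farther back than shut.
Start: joints at [-1.336, 0.286, 1.577, -0, 1.279, -0.15], TCP at [0.253, -0.626, 0.231] pointing down, gripper open.
Joint ranges: [-2.77, 2.77], [-0.9, 2.22], [0.21, 2.48], [-1.53, 4.67], [0.24, 2.81], [-2.84, 2.84]. Speed limits (rad/s): [2.79, 2.79, 3.14, 3.14, 3.14, 3.14].

## Interface

Orientations are given as a unit quaternion [x, y, z, w].
In Python, from plant import ctrl gives the robot as it stands.
- The arm moves only by the tool apply_moves, never from a script. Its argument "moves" is a list that holds one entry, the list of rows, each a list of 7 numbers: the shift along the tool's x, y, z in m, then the turn, a rotation vector about the tool's x, y, z in degrees, then the gripper's target within -1 to 1 (shut at 1, half-way at 0, fully open at -1). In form: [[[tx, ty, tz, ax, ay, az, hand], ...]]. A call has 1 to 12 rows; each row shifts and turns the pose as measured when the row begins, along the tool's axes as they then stand; what a row does not reach is not made up. A row lasts 1/10 s, in which the tool goes at most 50 mm and 8.59 degrees, less where a joint would pass 70% of its speed; a pose out of reach is approached as far as the arm can. A call with a gripper value outside its range is refused whole. The fingers move at their own pace and stop on an object; "force" is the grip in N (left out, the last holds). Time passes only in rows, so rows that do not move let the fingers close. It gives the time, the measured TCP pose, the force and the opening at its end, in the units of the state.
- ctrl.get_state(): the state, without advancing time (a new reading comes with each control period).
- ctrl.read_camera(name): name is "scene" or "top" or "wrist"; returns the picture (480x640x3 uint8, red, green, blue); there is no depth.
- ctrl.get_calibration(name): a dict with "camera_matrix" (3x3 intrinsics, pixels), "cam_to_world" (4x4, takes a point from camera to world coordinates). Camera axes: x right, y up, looking along -z (the intrinsics and any distortion apply to the point x, -y, -z); pixel columns grow to the right and rows downward; lengths in m; the calibration is good to about 2 mm. A picture is of the moment at which its call begins: read the wrist's pose just before it. get_calibration takes no time and is no camera call; for the wrist camera it gives the pose at the moment of the call.
- ctrl.sign_off(): hands the job in, once; it reports no verdict.
The state is a dict: "time": time; "qpos": joint angles; "dq": joint speeds; "joint_efforts": joint torques, N m; "eef_pos": TCP position; "tcp_rot": TCP orientation; "contact_force": force on the tool from outside, world axes, zero at the start; "wrist_torque": the same for the moment, N m; "opening": opening from 0.0 (shut) to 1.0 (fully open).
Only numpy, scipy, OpenCV 4.12 (cv2) and the standard library are available. Lean on these libraries where they do the work, as an engineer would, in place of code of your own. Each camera call takes 0.05 s, during which the arm holds its last target. There are 200 camera calls.

## Task

Pull the yellow dust plug out of the ring gauge and drop it into the open aluminium tin. Then take the spindle with the red band from the rack by its thick handle and lower it upright, thin end first, through the hole of the gauge without ever touching the gauge with it, until the red band is level with the top of the gauge head. Finish while still holding it there, still, upright and centred in the hole with an even gap all round; leave the other spindles and everything else on the bench where they are.

Things in the scene. Friction and masses are not known exactly. Their poses are not given: they have to be found in the camera images.
- gauge: optical ring gauge, bolted down: dark foot plate 110 x 130 mm, 12 mm thick; two aluminium posts (60 x 16 mm, at y = +-50 mm) as tall as the head; between them a grey head 84 x 84 mm, underside 85 mm and top 110 mm above the bench, with a vertical 30 mm through hole in its centre; free air below down to the foot plate. Origin: on the bench under the hole axis, z up
- gauge_mouth (a point): centre of the gauge hole at the level of the head's top face, 110 mm above the bench; the hole's axis is vertical through this point
- plug: yellow plastic dust plug, loose, about 35 g, in the gauge mouth: stub 24 mm diameter, 10 mm tall (in the hole), flange 46 mm diameter, 8 mm thick, resting on the head, round knob 22 mm diameter, 34 mm tall on top; 52 mm in all. Origin: centre of the stub's underside, z up; the knob spans 18 to 52 mm above it
- tin: open aluminium tin, loose, 0.45 kg, empty, upright: 104 mm outside diameter at the rim, 3 mm wall, 80 mm tall. Origin: centre of its underside, z up
- rack: dark wooden rack fixed to the bench, 210 (x) x 70 (y) x 50 mm tall; three vertical sockets along its x axis at -70, 0 and +70 mm, 16 mm diameter, 40 mm deep (floor 10 mm above the bench); a spindle stands loosely in each, in any order. Origin: centre of its underside
- spindle_red: the spindle to gauge: turned wood, about 60 g, 198 mm long, upright in a rack socket; shaft 14 mm diameter from 0 to 130 mm above the origin, flaring to a round handle 26 mm diameter from 145 to 198 mm; a red band 20 mm tall on the shaft, centred 65 mm above the origin; red top face. Origin: centre of the lower (thin) end, z up along the spindle
- red_tip (a point): centre of the lower, thin end of the red-banded spindle
- red_band (a point): point on the axis of the red-banded spindle in the middle of its red band, 65 mm above the thin end
- spindle_blue: spindle of the same shape with a blue band and blue top face; leave it in the rack. Origin: centre of its lower end
- spindle_plain: spindle of the same shape without a band, plain wood top; leave it in the rack. Origin: centre of its lower end
- cup_a: bystander: turned light wooden cup, 68 mm across, 70 mm tall; origin centre of underside
- cup_b: bystander: turned darker wooden cup, 72 mm across, 60 mm tall; origin centre of underside
- sanding_block: bystander: cork sanding block 110 x 65 x 35 mm; origin centre of underside
- glue: bystander: white glue bottle, 56 mm across, 120 mm tall; origin centre of underside
- brush: bystander: bench brush lying flat; origin under its middle

How it is judged:
On the way, in this order (a step that is already met when the one before it is completed fails the run):
1. the dust plug lies in the tin, let go (horizontal distance between plug and tin below 0.048 m and z of plug in the frame of tin between -0.005 and 0.065 m and contact force between the fingers and plug below 0.05 N and linear speed of plug below 0.05 m/s and angle between tin's own z axis and vertical below 0.1 rad), for 0.2 s.
2. the thin end of the held red-banded spindle is inside the gauge hole (contact force between the fingers and spindle_red above 1 N and contact force between spindle_red and gauge below 0.05 N and horizontal distance between red_tip and gauge_mouth below 0.01 m and z of red_tip in the frame of gauge_mouth below -0.004 m), for 0.1 s.
At the end, for the whole second after the job is handed in: Gripper holds the red-banded spindle still in the gauge hole, not touching the gauge: axis within 4.5 mm of the hole's at band and tip, upright within 0.06 rad, middle of the band within 8 mm of the level of the head's top. The plug lies in the upright tin (all of step 1 and contact force between the fingers and spindle_red above 1 N and contact force between spindle_red and gauge below 0.05 N and horizontal distance between each of red_tip, red_band and gauge_mouth below 0.0045 m and angle between spindle_red's own z axis and vertical below 0.06 rad and z of red_band in the frame of gauge_mouth between -0.008 and 0.008 m and linear speed of spindle_red below 0.02 m/s); the arm keeps its last pose, push and grip.
It fails at once if the red-banded spindle touches the gauge (contact force between spindle_red and gauge above 0.3 N).
It fails at once if the tin is pushed more than 40 mm or tipped over (distance of tin from where it was at the start of the episode above 0.04 m or angle between tin's own z axis and vertical above 0.5 rad).
It fails at once if another spindle or a thing on the bench is moved more than 30 mm (distance of any of cup_a, cup_b, sanding_block, glue, brush, spindle_blue, spindle_plain from where it was at the start of the episode above 0.03 m).
It also fails if it takes over 61 s, if anything falls off the work surface, if the arm or the gripper's body presses on something with over 40 N, if the wrist force passes 120 N, or if a joint passes its speed limit or range.

## Working session

There is one attempt and no reset: what is moved stays moved. The work goes in short steps, Python scripts to look and compute and a tool call to move; the robot and the scene stay as the last step left them, time stands still between calls to the robot, and variables do not carry over. Pictures are saved under pics/ and viewed, about 8 in all and at most 12, crops included, and the job is handed in when it is done.

Besides the shell and the picture viewer there is one more tool, called by a JSON object that holds its "op" and its "data", one argument or row to a line. apply_moves: Moves the arm, as the interface text tells. Its arguments: {"type":"object","properties":{"moves":{"type":"array","items":{"type":"array","items":{"type":"array","items":{"type":"number"}}}},"force":{"type":"number"}},"required":["moves"]}

```bash
mkdir -p pics; ls; cat > h.py <<'E'
import numpy as np, cv2
from plant import ctrl
from scipy.spatial.transform import Rotation as R
def snap(n,f):
    c=ctrl.get_calibration(n); im=ctrl.read_camera(n); cv2.imwrite(f'pics/{f}.png',im[:,:,::-1]); np.savez(f'pics/{f}.npz',K=c['camera_matrix'],T=c['cam_to_world'],d=np.array(c.get('distortion',c.get('dist_coeffs',[0,0,0,0,0]))).ravel()); return im,c
def ray(f,u,v):
    z=np.load(f'pics/{f}.npz'); p=cv2.undistortPoints(np.array([[[u,v]]],float),z['K'],z['d'])[0,0]
    return z['T'][:3,3], z['T'][:3,:3]@np.array([p[0],-p[1],-1])
def at(f,u,v,h):
    o,d=ray(f,u,v); return o+d*(h-o[2])/d[2]
def proj(f,P):
    z=np.load(f'pics/{f}.npz'); q=z['T'][:3,:3].T@(np.array(P)-z['T'][:3,3])
    return cv2.projectPoints(np.array([[q[0],-q[1],-q[2]]]),np.zeros(3),np.zeros(3),z['K'],z['d'])[0].ravel()
E
python3 - <<'E'
from h import *
for n in('top','scene'):
    im,c=snap(n,n+'0'); print(c)
print(ctrl.get_state())
E
```

```text
pics
{'camera_matrix': array([[512.14284391,   0.        , 315.747972  ],
       [  0.        , 512.14284391, 237.7854468 ],
       [  0.        ,   0.        ,   1.        ]]), 'cam_to_world': array([[-0.02559707,  0.99746583, -0.06638304,  0.51242361],
       [-0.99965366, -0.02594611, -0.00440104, -0.00735949],
       [-0.00611227,  0.0662474 ,  0.99778451,  1.42338102],
       [ 0.        ,  0.        ,  0.        ,  1.        ]])}
{'camera_matrix': array([[580.61376469,   0.        , 313.14421447],
       [  0.        , 580.61376469, 240.57577565],
       [  0.        ,   0.        ,   1.        ]]), 'cam_to_world': array([[-0.72504489, -0.41535844,  0.54935168,  1.22099719],
       [ 0.68864218, -0.44771811,  0.57036869,  0.65199126],
       [ 0.00904725,  0.79184964,  0.61064907,  0.78181941],
       [ 0.        ,  0.        ,  0.        ,  1.        ]])}
{'time': 0.1, 'qpos': array([-1.33599564e+00,  2.87121124e-01,  1.57802488e+00, -3.05300948e-06,
        1.27861289e+00, -1.50004636e-01]), 'dq': array([ 0.00133632, -0.00304012, -0.00336596,  0.00026411,  0.001011  ,
        0.00074569]), 'joint_efforts': array([ 3.34565575e-04, -4.07295799e+01, -2.93700975e+01, -1.37518327e-04,
        3.41983963e-03,  2.54076909e-06]), 'eef_pos': array([ 0.25326464, -0.62504407,  0.23005923]), 'tcp_rot': array([ 9.81546977e-01,  1.91218092e-01, -4.73684191e-05, -1.08208492e-03]), 'contact_force': array([ 0.43580878,  0.01579173, -0.46727053]), 'wrist_torque': array([ 0.0268777 , -0.03989485,  0.02002975]), 'opening': 1.0000864436411054}
```

View pics/top0.png

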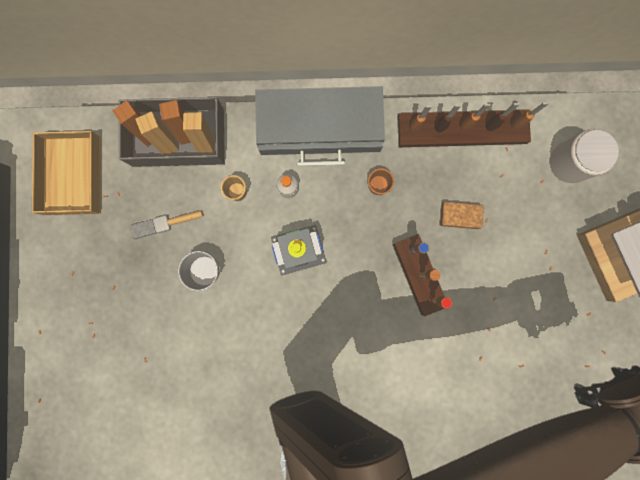

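View pics/scene0.png

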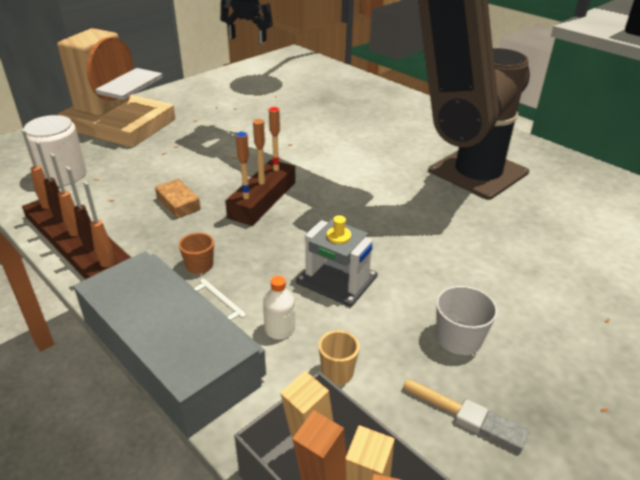

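The top view shows the plug at (297,248), the tin at (198,270), and the spindle tops: red (447,303), plain (435,275), blue (424,248). The scene view agrees with this layout. I'll enlarge these areas next.

```bash
python3 - <<'E'
from h import *
im=cv2.imread('pics/top0.png')
def crop(x,y,w,h,s):return cv2.resize(im[y:y+h,x:x+w],None,fx=s,fy=s,interpolation=cv2.INTER_CUBIC)
a=crop(267,218,64,60,6)   # gauge 384x360
b=crop(170,240,64,60,6)
c=crop(388,226,70,95,6)[:,:]
o=np.zeros((600,800,3),np.uint8)
a=crop(267,218,64,60,5);b=crop(170,240,64,60,5);c=crop(386,226,78,95,6)
o[:300,:320]=a;o[300:600,:320]=b;o[:570,325:325+468]=c
cv2.imwrite('pics/crop0.png',o)
hsv=cv2.cvtColor(im,cv2.COLOR_BGR2HSV)
def blob(lo,hi,x,y,r):
    m=cv2.inRange(hsv,lo,hi); mm=np.zeros_like(m); mm[y-r:y+r,x-r:x+r]=m[y-r:y+r,x-r:x+r]
    v,u=np.nonzero(mm); return u.mean(),v.mean(),len(u)
for n,lo,hi,x,y,h in(('yel',(22,150,90),(38,255,255),297,248,.118),('red',(0,200,150),(6,255,255),447,303,.208),('blue',(105,130,80),(125,255,255),424,248,.208)):
    u,v,k=blob(lo,hi,x,y,14); print(n,u,v,k,at('top0',u,v,h))
E
```

```text
yel 296.5811965811966 247.97863247863248 234 [0.57448397 0.04795845 0.118     ]
red nan nan 0 [nan nan nan]
blue 423.4339622641509 247.45283018867926 53 [ 0.56366268 -0.25679965  0.208     ]<stdin>:14: RuntimeWarning: Mean of empty slice.
  ret = ret.dtype.type(ret / rcount)
```

View pics/crop0.png

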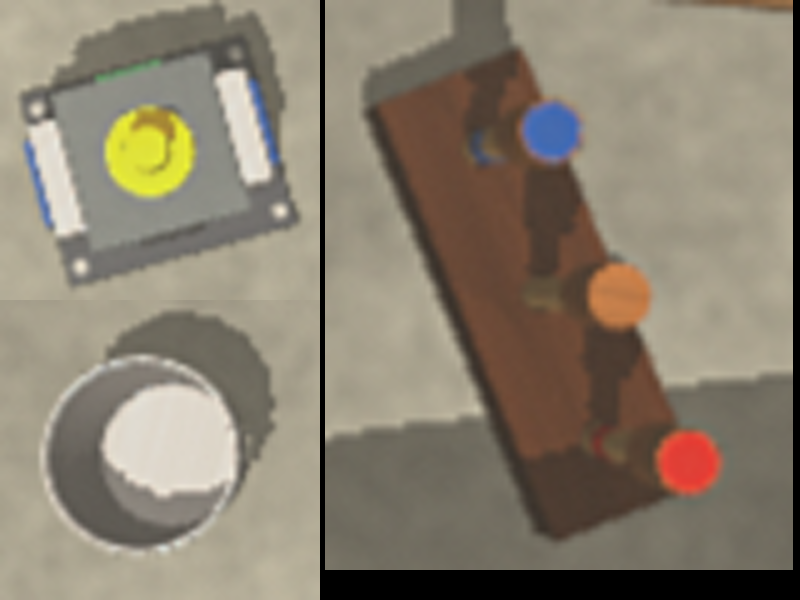

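Readings from the crop, in full-image pixels: head and flange centre (296.6,248.0), tin rim (197.8,270.3) with a 39.6 px rim that matches its size, and the tops red (446.2,302.6), blue (423.3,247.4), plain (434.4,274.9).

```bash
cat >> h.py <<'E'
def go(P,yawdir=None):
    """tool-frame shift and rotvec(deg) from the present pose to point P, tool down, tool y along yawdir (mod 180)"""
    s=ctrl.get_state(); A=R.from_quat(s['tcp_rot']); m=A.as_matrix()
    y=m[:,1] if yawdir is None else np.r_[yawdir,0]; y=np.r_[y[:2],0]; y/=np.linalg.norm(y)
    if y@m[:,1]<0: y=-y
    z=np.array([0,0,-1.]); B=R.from_matrix(np.c_[np.cross(y,z),y,z])
    print('t',round(s['time'],2),'tcp',s['eef_pos'].round(4),'q',s['qpos'].round(2),'F',s['contact_force'].round(1),'open',round(s['opening'],3))
    print('tool x',m[:,0].round(3),'y',m[:,1].round(3),'z',m[:,2].round(4))
    print('shift now-frame mm',(m.T@(np.array(P)-s['eef_pos'])*1000).round(1),'| target-frame mm',(B.as_matrix().T@(np.array(P)-s['eef_pos'])*1000).round(1),'| turn deg',np.degrees((A.inv()*B).as_rotvec()).round(2))
E
python3 - <<'E'
from h import *
T='top0'
g=at(T,296.6,248,.118);tin=at(T,197.8,270.3,.08);r,p,b=[at(T,u,v,.208) for u,v in((446.2,302.6),(434.4,274.9),(423.3,247.4))]
print('g',g,at(T,296.6,248,.11),'tin',tin,'r',r,'p',p,'b',b,np.linalg.norm(r-p),np.linalg.norm(b-p))
d=(b-r)[:2];d/=np.linalg.norm(d);print('rack dir',d)
# posts
q1=at(T,267+57/5,218+178/5,.11);q2=at(T,267+245/5,218+125/5,.11);print('posts',q1,q2,np.linalg.norm(q1-q2),(q1+q2)/2)
for n,P in(('g',g),('tin',tin),('r',r)): print(n,'in scene',proj('scene0',P))
go([g[0],g[1],.2])
E
```

```text
g [0.57442817 0.04791174 0.118     ] [0.57480816 0.04825047 0.11      ] tin [0.5244422  0.30985819 0.08      ] r [ 0.43237488 -0.30519109  0.208     ] p [ 0.49809967 -0.2801129   0.208     ] b [ 0.56379627 -0.25648731  0.208     ] 0.07034673691814108 0.06981555833444937
rack dir [0.9376809  0.34749752]
posts [0.56163842 0.09528123 0.11      ] [ 0.58636828 -0.00186993  0.11      ] 0.10024926582842622 [0.57400335 0.04670565 0.11      ]
g in scene [337.72800553 233.55121964]
tin in scene [464.92477037 305.90674674]
r in scene [272.72377286 108.81338171]
t 0.1 tcp [ 0.2533 -0.625   0.2301] q [-1.34  0.29  1.58 -0.    1.28 -0.15] F [ 0.4  0.  -0.5] open 1.0
tool x [0.927 0.375 0.   ] y [ 0.375 -0.927 -0.002] z [-5.0e-04  2.1e-03 -1.0e+00]
shift now-frame mm [ 550.3 -503.1   31.3] | target-frame mm [ 550.3 -503.2   30.1] | turn deg [-0.12 -0.02 -0.  ]
```

{"op": "apply_moves", "data": {
  "moves": [
    [[0, 0, -0.04, 0, 0, 0, -1], [0.01, -0.01, -0.04, 0, 0, 0, -1], [0.034, -0.031, 0, 0, 0, 0, -1], [0.034, -0.031, 0, 0, 0, 0, -1], [0.034, -0.031, 0, 0, 0, 0, -1], [0.034, -0.031, 0, 0, 0, 0, -1], [0.034, -0.031, 0, 0, 0, 0, -1], [0.034, -0.031, 0, 0, 0, 0, -1], [0.034, -0.031, 0, 0, 0, 0, -1], [0.034, -0.031, 0, 0, 0, 0, -1], [0.034, -0.031, 0, 0, 0, 0, -1], [0.034, -0.031, 0, 0, 0, 0, -1]]
  ],
  "force": 40
}}

```text
time: 1.3
eef_pos: [0.4608, -0.1843, 0.3082]
tcp_rot: [0.983, 0.185, -0.001, -0.007]
contact_force: [1.2, -0.2, 0.9]
opening: 0.999
```

```bash
python3 -c "
from h import *
go([.5745,.048,.25],[.372,-.928])"
```

```text
t 1.3 tcp [ 0.4608 -0.1843  0.3082] q [-0.59 -0.16  1.91  0.01  1.41  0.61] F [ 1.2 -0.2  0.9] open 0.999
tool x [0.931 0.364 0.001] y [ 0.364 -0.931 -0.014] z [-0.0039  0.0138 -0.9999]
shift now-frame mm [ 190.3 -174.1   61. ] | target-frame mm [ 191.9 -173.3   58.2] | turn deg [-0.82 -0.08 -0.49]
```

{"op": "apply_moves", "data": {
  "moves": [
    [[0.034, -0.031, 0, -0.5, 0, -0.2, -1], [0.034, -0.031, 0, 0, 0, 0, -1], [0.034, -0.031, 0, 0, 0, 0, -1], [0.034, -0.031, 0.01, 0, 0, 0, -1], [0.02, -0.018, 0.01, 0, 0, 0, -1], [0.012, -0.011, 0.01, 0, 0, 0, -1], [0.005, -0.005, 0.01, 0, 0, 0, -1], [0, 0, 0, 0, 0, 0, -1]]
  ]
}}

```text
time: 2.1
eef_pos: [0.5656, 0.0425, 0.2649]
tcp_rot: [0.982, 0.191, -0.001, -0.003]
contact_force: [-0.8, -0.3, -0.5]
opening: 1.0
```

```bash
python3 -c "
from h import *
go([.5745,.048,.122],[.372,-.928])
im,c=snap('wrist','w1');print(c['cam_to_world'],c['camera_matrix'])
print([proj('w1',P) for P in ([.5745,.048,.118],[.5745,.048,.152],[.5745,.048,.11])])"
```

```text
t 2.1 tcp [0.5656 0.0425 0.2649] q [-0.11  0.03  1.81  0.01  1.31  1.08] F [-0.8 -0.3 -0.5] open 1.0
tool x [ 0.927  0.376 -0.001] y [ 0.376 -0.927 -0.007] z [-0.0041  0.0063 -1.    ]
shift now-frame mm [ 10.6  -0.7 142.9] | target-frame mm [ 10.4  -1.8 142.9] | turn deg [-0.42  0.08  0.23]
[[ 0.37682675  0.87549535  0.30250536  0.64247921]
 [-0.92625685  0.3586443   0.11585562  0.07260526]
 [-0.00706077 -0.32385516  0.94608033  0.40933815]
 [ 0.          0.          0.          1.        ]] [[409.67747086   0.         323.18533929]
 [  0.         409.67747086 232.68160871]
 [  0.           0.           1.        ]]
[array([322.13248896, 197.04718967]), array([321.63706858, 209.65503168]), array([322.23395168, 194.46508788])]
```

View pics/w1.png

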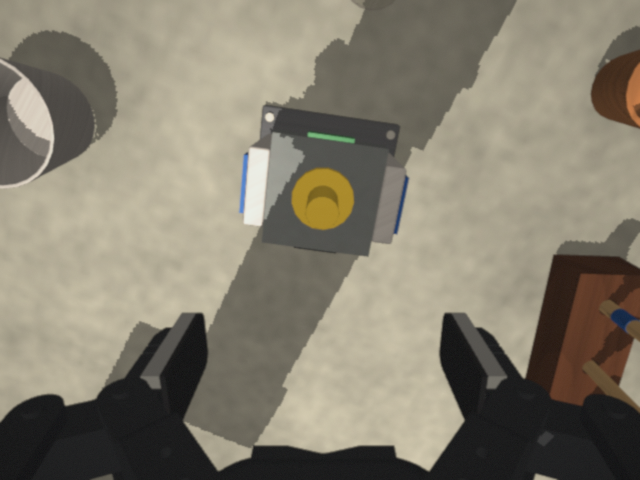

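The wrist view shows the knob top at (322,211) and the flange at (323,199). My estimate projects within 2 px of both, so I'm descending.

{"op": "apply_moves", "data": {
  "moves": [
    [[0.01, -0.0015, 0, -0.4, 0, 0, -1], [0.002, 0, 0.03, 0, 0, 0, -1], [0, 0, 0.03, 0, 0, 0, -1], [0, 0, 0.03, 0, 0, 0, -1], [0, 0, 0.02, 0, 0, 0, -1], [0, 0, 0.005, 0, 0, 0, -1], [0, 0, 0, 0, 0, 0, -1]]
  ]
}}

```text
time: 2.85
eef_pos: [0.5832, 0.0414, 0.1548]
tcp_rot: [0.982, 0.186, 0.007, 0.004]
contact_force: [0.4, -0.2, 0.1]
opening: 1.005
```

```bash
python3 -c "
from h import *
go([.5745,.048,.123],[.372,-.928])"
```

```text
t 2.85 tcp [0.5832 0.0414 0.1548] q [-0.1   0.16  1.88 -0.    1.09  1.1 ] F [ 0.4 -0.2  0.1] open 1.005
tool x [0.931 0.366 0.012] y [ 0.366 -0.931  0.01 ] z [ 0.0151 -0.0043 -0.9999]
shift now-frame mm [-6.1 -9.7 31.6] | target-frame mm [-5.7 -9.4 31.8] | turn deg [ 0.55 -0.71 -0.39]
```

{"op": "apply_moves", "data": {
  "moves": [
    [[-0.006, -0.009, 0, 0.6, -0.7, -0.4, -1], [0, 0, 0, 0, 0, 0, -1], [0, 0, 0, 0, 0, 0, -1]]
  ]
}}

```text
time: 3.15
eef_pos: [0.576, 0.0472, 0.1589]
tcp_rot: [0.982, 0.189, 0.003, 0.0]
contact_force: [-1.0, -0.2, -0.8]
opening: 0.998
```

```bash
python3 -c "
from h import *
go([.5745,.048,.123],[.372,-.928])"
```

```text
t 3.15 tcp [0.576  0.0472 0.1589] q [-0.09  0.14  1.88  0.    1.11  1.1 ] F [-1.  -0.2 -0.8] open 0.998
tool x [0.928 0.372 0.005] y [ 0.372 -0.928  0.001] z [ 5.2e-03  6.0e-04 -1.0e+00]
shift now-frame mm [-1.3 -1.3 35.9] | target-frame mm [-1.2 -1.3 35.9] | turn deg [ 0.08 -0.29 -0.02]
```

{"op": "apply_moves", "data": {
  "moves": [
    [[-0.001, -0.001, 0.02, 0, -0.3, 0, -1], [0, 0, 0.012, 0, 0, 0, -1], [0, 0, 0.004, 0, 0, 0, -1], [0, 0, 0, 0, 0, 0, -1]]
  ]
}}

```text
time: 3.55
eef_pos: [0.5776, 0.0479, 0.1262]
tcp_rot: [0.982, 0.19, 0.004, 0.002]
contact_force: [-0.4, -0.1, -0.2]
opening: 1.001
```

```bash
python3 -c "
from h import *
go([.5745,.048,.123],[.372,-.928])"
```

```text
t 3.55 tcp [0.5776 0.0479 0.1262] q [-0.09  0.18  1.9  -0.    1.05  1.1 ] F [-0.4 -0.1 -0.2] open 1.001
tool x [0.928 0.372 0.007] y [ 0.372 -0.928  0.005] z [ 0.0087 -0.0022 -1.    ]
shift now-frame mm [-2.8 -1.3  3.2] | target-frame mm [-2.8 -1.3  3.2] | turn deg [ 0.3  -0.41  0.02]
```

{"op": "apply_moves", "data": {
  "moves": [
    [[-0.003, -0.001, 0.002, 0.3, -0.4, 0, -1], [0, 0, 0, 0, 0, 0, 0.3], [0, 0, 0, 0, 0, 0, 1], [0, 0, 0, 0, 0, 0, 1], [0, 0, 0, 0, 0, 0, 1], [0, 0, 0, 0, 0, 0, 1], [0, 0, 0, 0, 0, 0, 1], [0, 0, 0, 0, 0, 0, 1], [0, 0, 0, 0, 0, 0, 1], [0, 0, 0, 0, 0, 0, 1]]
  ],
  "force": 30
}}

```text
time: 4.55
eef_pos: [0.5756, 0.0474, 0.1264]
tcp_rot: [0.982, 0.19, 0.002, 0.0]
contact_force: [-0.6, 0.4, -0.3]
opening: 0.235
```

```bash
python3 -c "
from h import *
go([.5245,.31,.25],[.372,-.928])"
```

```text
t 4.55 tcp [0.5756 0.0474 0.1264] q [-0.09  0.18  1.91  0.    1.05  1.1 ] F [-0.6  0.4 -0.3] open 0.235
tool x [0.928 0.372 0.003] y [ 0.372 -0.928  0.001] z [ 3.3e-03 -1.0e-04 -1.0e+00]
shift now-frame mm [  50.7 -262.5 -123.8] | target-frame mm [  50.3 -262.7 -123.6] | turn deg [ 0.08 -0.17  0.01]
```

Opening 0.235 is about 20 mm, so the knob is gripped. Next I lift and carry it to the tin.

{"op": "apply_moves", "data": {
  "moves": [
    [[0, 0, -0.02, 0, 0, 0, 1], [0, 0, -0.03, 0, 0, 0, 1], [0, 0, -0.03, 0, 0, 0, 1], [0.005, -0.02, -0.01, 0, 0, 0, 1], [0.008, -0.04, 0, 0, 0, 0, 1], [0.008, -0.04, 0, 0, 0, 0, 1], [0.008, -0.04, 0, 0, 0, 0, 1], [0.008, -0.04, 0, 0, 0, 0, 1], [0.008, -0.04, 0, 0, 0, 0, 1], [0.004, -0.02, 0, 0, 0, 0, 1], [0.002, -0.01, 0, 0, 0, 0, 1], [0, 0, 0, 0, 0, 0, 1]]
  ]
}}

```text
time: 5.75
eef_pos: [0.528, 0.3069, 0.2192]
tcp_rot: [0.982, 0.188, 0.001, -0.0]
contact_force: [-0.9, -0.5, 0.8]
opening: 0.238
```

```bash
python3 -c "
from h import *
go([.5245,.31,.06],[.372,-.928])"
```

```text
t 5.75 tcp [0.528  0.3069 0.2192] q [ 0.36  0.16  1.75 -0.    1.23  1.55] F [-0.9 -0.5  0.8] open 0.238
tool x [0.93  0.369 0.002] y [ 0.369 -0.93   0.   ] z [ 2.2e-03  7.0e-04 -1.0e+00]
shift now-frame mm [ -2.4  -4.2 159.2] | target-frame mm [ -2.1  -4.2 159.2] | turn deg [ 0.01 -0.13 -0.2 ]
```

{"op": "apply_moves", "data": {
  "moves": [
    [[-0.002, -0.004, 0.02, 0, 0, 0, 1], [0, 0, 0.03, 0, -0.1, 0, 1], [0, 0, 0.02, 0, -0.2, 0, 1], [0, 0, 0, 0, 0, 0, 1]]
  ]
}}

```text
time: 6.15
eef_pos: [0.5271, 0.3061, 0.1486]
tcp_rot: [0.983, 0.186, 0.0, 0.001]
contact_force: [-0.3, -0.6, -1.1]
opening: 0.231
```

```bash
python3 -c "
from h import *
go([.5245,.31,.06],[.372,-.928])"
```

```text
t 6.15 tcp [0.5271 0.3061 0.1486] q [ 0.36  0.22  1.81 -0.    1.11  1.56] F [-0.3 -0.6 -1.1] open 0.231
tool x [ 0.931  0.366 -0.   ] y [ 0.366 -0.931  0.002] z [ 6.0e-04 -2.3e-03 -1.0e+00]
shift now-frame mm [-1.  -4.8 88.6] | target-frame mm [-1.  -4.6 88.6] | turn deg [ 0.14  0.01 -0.38]
```

{"op": "apply_moves", "data": {
  "moves": [
    [[-0.001, -0.005, 0.02, 0, 0, -0.4, 1], [0, -0.001, 0.025, 0, 0, 0, 1], [0, 0, 0.025, 0, -0.2, 0, 1], [0, 0, 0.012, 0, 0, 0, 1], [0, 0, 0, 0, 0, 0, 1], [0, 0, 0, 0, 0, 0, 0.2], [0, 0, 0, 0, 0, 0, 0.1], [0, 0, 0, 0, 0, 0, 0.1], [0, 0, 0, 0, 0, 0, 0.1], [0, 0, 0, 0, 0, 0, 0.1]]
  ]
}}

```text
time: 7.15
eef_pos: [0.5341, 0.308, 0.077]
tcp_rot: [0.982, 0.186, 0.008, 0.001]
contact_force: [0.1, 0.3, -0.6]
opening: 0.451
```

```bash
python3 -c "
from h import *
go([.5245,.31,.25],[.372,-.928])"
```

```text
t 7.15 tcp [0.5341 0.308  0.077 ] q [ 0.36  0.32  1.84 -0.01  0.97  1.56] F [ 0.1  0.3 -0.6] open 0.451
tool x [0.931 0.366 0.015] y [ 0.366 -0.931  0.004] z [ 0.0153  0.0012 -0.9999]
shift now-frame mm [  -5.6   -4.6 -173.2] | target-frame mm [  -8.1   -5.4 -173. ] | turn deg [ 0.26 -0.84 -0.38]
```

Released at tcp z 0.077. Now lifting straight out, then moving up to look at the tin and the hole.

{"op": "apply_moves", "data": {
  "moves": [
    [[0, 0, -0.02, 0, -0.4, 0, 0.1], [0, 0, -0.03, 0, -0.4, 0, 0.1], [0, 0, -0.03, 0, 0, 0, 0.1], [0, 0, -0.04, 0, 0, 0, 0.1], [-0.01, 0.02, -0.04, 0, 0, 0, 0.1], [-0.015, 0.04, -0.02, 0, 0, 0, 0.1], [-0.015, 0.04, 0, 0, 0, 0, 0.1], [-0.015, 0.03, 0, 0, 0, 0, 0.1], [-0.01, 0.02, 0, 0, 0, 0, 0.1], [0, 0.0, 0, 0, 0, 0, 0.1], [0, 0, 0, 0, 0, 0, 0.1]]
  ]
}}

```text
time: 8.25
eef_pos: [0.528, 0.1412, 0.2701]
tcp_rot: [0.982, 0.188, 0.005, 0.003]
contact_force: [-0.1, 0.6, -0.1]
opening: 0.448
```

```bash
python3 -c "
from h import *
go([.4324,-.3052,.3],[.3475,-.9377])
a,c=snap('wrist','w2');b,_=snap('top','top1')
print(proj('w2',[.5745,.048,.11]),proj('w2',[.5245,.31,.08]))
o=np.zeros((480,800,3),np.uint8)
x=int(np.clip(proj('w2',[.5745,.048,.11])[0]-200,0,240))
o[:,:640]=a[:,:,::-1]
o[:300//2+150:,640:640+160]=0
t=cv2.resize(b[240:300,165:235,::-1],(160,137));o[:137,640:]=t
o[150:287,640:]=cv2.resize(b[218:278,262:332,::-1],(160,137))
cv2.imwrite('pics/v2.png',o)"
```

```text
t 8.25 tcp [0.528  0.1412 0.2701] q [ 0.08 -0.03  1.86 -0.01  1.31  1.27] F [-0.1  0.6 -0.1] open 0.448
tool x [0.929 0.37  0.008] y [ 0.37  -0.929  0.009] z [ 0.0104 -0.0051 -0.9999]
shift now-frame mm [-253.7  379.7  -28.6] | target-frame mm [-244.7  385.4  -29.9] | turn deg [ 0.48 -0.45  1.37]
[456.88192325 196.64560408] [121.01963317 125.81850937]
```

View pics/v2.png

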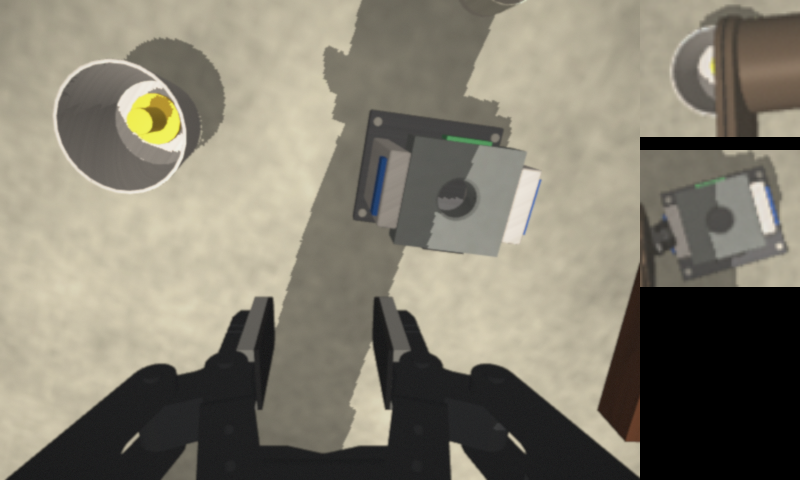

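The plug stands in the tin, seen at (150,118) in the wrist view. The hole is at (457,199), against a prediction of (456.9,196.6). Heading to the red spindle.

{"op": "apply_moves", "data": {
  "moves": [
    [[-0.01, 0.015, -0.02, 0.4, -0.4, 0.7, -0.4], [-0.02, 0.032, -0.01, 0, 0, 0.7, -0.4], [-0.024, 0.038, 0, 0, 0, 0, -0.4], [-0.024, 0.038, 0, 0, 0, 0, -0.4], [-0.024, 0.038, 0, 0, 0, 0, -0.4], [-0.024, 0.038, 0, 0, 0, 0, -0.4], [-0.024, 0.038, 0, 0, 0, 0, -0.4], [-0.024, 0.038, 0, 0, 0, 0, -0.4], [-0.024, 0.038, 0, 0, 0, 0, -0.4], [-0.015, 0.022, 0, 0, 0, 0, -0.4], [-0.006, 0.01, 0, 0, 0, 0, -0.4], [0, 0, 0, 0, 0, 0, -0.4]]
  ]
}}

```text
time: 9.55
eef_pos: [0.45, -0.2598, 0.2981]
tcp_rot: [0.982, 0.19, -0.0, -0.002]
contact_force: [0.1, 0.2, -0.5]
opening: 0.699
```

```bash
python3 -c "
from h import *
go([.4324,-.3052,.24],[.3475,-.9377])
print('hole w2',at('w2',457.5,199,.11))"
```

```text
t 9.55 tcp [ 0.45   -0.2598  0.2981] q [-0.72 -0.11  1.88  0.    1.37  0.47] F [ 0.1  0.2 -0.5] open 0.699
tool x [0.928 0.372 0.   ] y [ 0.372 -0.928 -0.003] z [-0.0011  0.0033 -1.    ]
shift now-frame mm [-33.3  35.8  58. ] | target-frame mm [-32.3  36.5  58.1] | turn deg [-0.2  -0.01  1.52]
hole w2 [0.57302935 0.0466954  0.11      ]
```

{"op": "apply_moves", "data": {
  "moves": [
    [[-0.02, 0.02, 0, 0, 0, 0.8, -0.4], [-0.012, 0.014, 0, 0, 0, 0.8, -0.4], [-0.002, 0.002, 0, 0, 0, 0, -0.4], [0, 0, 0, 0, 0, 0, -0.4]]
  ]
}}

```text
time: 9.95
eef_pos: [0.4341, -0.3016, 0.2974]
tcp_rot: [0.984, 0.179, 0.0, -0.004]
contact_force: [0.8, 0.1, 0.0]
opening: 0.7
```

```bash
python3 -c "
from h import *
go([.4324,-.3052,.24],[.3475,-.9377])
a,c=snap('wrist','w3')
print([proj('w3',P) for P in ([.4324,-.3052,.208],[.498,-.280,.208],[.4324,-.3052,.05])])"
```

```text
t 9.95 tcp [ 0.4341 -0.3016  0.2974] q [-0.8  -0.08  1.86  0.01  1.37  0.41] F [0.8 0.1 0. ] open 0.7
tool x [0.936 0.352 0.002] y [ 0.352 -0.936 -0.007] z [-4.0e-04  7.4e-03 -1.0e+00]
shift now-frame mm [-3.   3.1 57.3] | target-frame mm [-2.8  2.7 57.4] | turn deg [-0.41 -0.13  0.25]
[array([328.52918351, 241.61269001]), array([328.25257855, 122.07910818]), array([327.61046599, 186.24060655])]
```

View pics/w3.png

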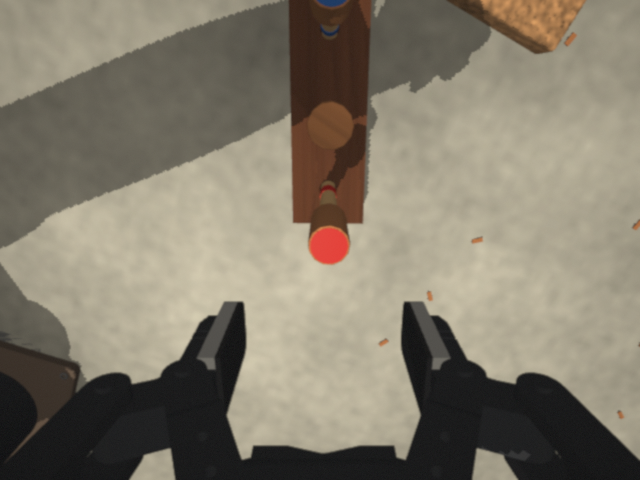

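Red top is at (329,245), against a prediction of (328.5,241.6). The hole and plain spindle show the same offset of about 2 mm along tool x, so it looks like a constant bias that will cancel. Descending.

{"op": "apply_moves", "data": {
  "moves": [
    [[-0.004, 0.003, 0, -0.4, 0, 0.3, -0.4], [0, 0, 0.02, 0, 0, 0, -0.4], [0, 0, 0.025, 0, 0, 0, -0.4], [0, 0, 0.02, 0, 0, 0, -0.4], [0, 0, 0, 0, 0, 0, -0.4], [0, 0, 0, 0, 0, 0, -0.4]]
  ]
}}

```text
time: 10.6
eef_pos: [0.4338, -0.3029, 0.2331]
tcp_rot: [0.984, 0.179, 0.003, 0.002]
contact_force: [0.2, -0.3, 0.1]
opening: 0.701
```

```bash
python3 -c "
from h import *
print('red w3',at('w3',329,245,.208))
go([.4316,-.3055,.163],[.3475,-.9377])"
```

```text
red w3 [ 0.43045065 -0.30625108  0.208     ]
t 10.6 tcp [ 0.4338 -0.3029  0.2331] q [-0.8  -0.04  1.94  0.    1.24  0.41] F [ 0.2 -0.3  0.1] open 0.701
tool x [0.936 0.351 0.005] y [ 0.351 -0.936  0.005] z [ 0.0066 -0.0029 -1.    ]
shift now-frame mm [-3.3  1.3 70.1] | target-frame mm [-3.   1.7 70.1] | turn deg [ 0.29 -0.3   0.24]
```

Hole minus red spindle is (142.6,352.9) mm by wrist and (142.4,353.5) mm by top camera. That agreement supports the constant-bias reading.

{"op": "apply_moves", "data": {
  "moves": [
    [[-0.003, 0.002, 0.01, 0.3, -0.3, 0.2, -0.4], [0, 0, 0.02, 0, 0, 0, -0.4], [0, 0, 0.02, 0, -0.2, 0, -0.4], [0, 0, 0.01, 0, 0, 0, -0.4], [0, 0, 0, 0, 0, 0, -0.4], [0, 0, 0, 0, 0, 0, -0.4]]
  ]
}}

```text
time: 11.2
eef_pos: [0.4342, -0.309, 0.1769]
tcp_rot: [0.984, 0.177, 0.001, 0.005]
contact_force: [-0.3, 0.4, 0.1]
opening: 0.697
```

```bash
python3 -c "
from h import *
go([.4316,-.3055,.163],[.3475,-.9377])"
```

```text
t 11.2 tcp [ 0.4342 -0.309   0.1769] q [-0.81  0.02  1.98 -0.    1.13  0.41] F [-0.3  0.4  0.1] open 0.697
tool x [ 0.937  0.348 -0.   ] y [ 0.348 -0.937  0.01 ] z [ 0.0033 -0.0093 -1.    ]
shift now-frame mm [-1.2 -4.4 13.9] | target-frame mm [-1.3 -4.2 13.9] | turn deg [0.57 0.01 0.05]
```

{"op": "apply_moves", "data": {
  "moves": [
    [[-0.001, -0.003, 0.008, 0.6, 0, 0, -0.4], [0, 0, 0.006, 0, 0, 0, -0.4], [0, 0, 0, 0, 0, 0, -0.4], [0, 0, 0, 0, 0, 0, -0.4]]
  ]
}}

```text
time: 11.6
eef_pos: [0.4332, -0.3077, 0.1645]
tcp_rot: [0.984, 0.177, 0.001, 0.001]
contact_force: [0.9, -0.6, 1.0]
opening: 0.705
```

```bash
python3 -c "
from h import *
go([.4316,-.3055,.163],[.3475,-.9377])"
```

```text
t 11.6 tcp [ 0.4332 -0.3077  0.1645] q [-0.81  0.03  1.99  0.    1.11  0.41] F [ 0.9 -0.6  1. ] open 0.705
tool x [0.937 0.348 0.002] y [ 0.348 -0.937  0.003] z [ 0.0026 -0.002  -1.    ]
shift now-frame mm [-0.7 -2.6  1.5] | target-frame mm [-0.7 -2.6  1.5] | turn deg [ 0.16 -0.1   0.04]
```

{"op": "apply_moves", "data": {
  "moves": [
    [[-0.001, -0.0025, 0.001, 0.2, -0.1, 0, -0.4], [0, 0, 0, 0, 0, 0, -0.4], [0, 0, 0, 0, 0, 0, 0.2], [0, 0, 0, 0, 0, 0, 0.4], [0, 0, 0, 0, 0, 0, 1], [0, 0, 0, 0, 0, 0, 1], [0, 0, 0, 0, 0, 0, 1], [0, 0, 0, 0, 0, 0, 1], [0, 0, 0, 0, 0, 0, 1], [0, 0, 0, 0, 0, 0, 1]]
  ],
  "force": 50
}}

```text
time: 12.6
eef_pos: [0.4316, -0.3058, 0.1643]
tcp_rot: [0.984, 0.177, 0.0, 0.0]
contact_force: [0.0, 0.8, -0.0]
opening: 0.295
```

```bash
python3 -c "
from h import *
go([.4316,-.3055,.163],[.3475,-.9377])"
```

```text
t 12.6 tcp [ 0.4316 -0.3058  0.1643] q [-0.81  0.03  1.99  0.    1.12  0.41] F [ 0.   0.8 -0. ] open 0.295
tool x [0.937 0.348 0.001] y [ 0.348 -0.937  0.   ] z [ 6.e-04 -3.e-04 -1.e+00]
shift now-frame mm [ 0.1 -0.3  1.3] | target-frame mm [ 0.1 -0.3  1.3] | turn deg [ 0.03 -0.03  0.05]
```

Gripped: opening 0.295 is 25 mm. Lifting gently out of the socket.

{"op": "apply_moves", "data": {
  "moves": [
    [[0, 0, -0.006, 0, 0, 0, 1], [0, 0, -0.01, 0, 0, 0, 1], [0, 0, -0.01, 0, 0, 0, 1], [0, 0, -0.01, 0, 0, 0, 1]]
  ]
}}

```text
time: 13.0
eef_pos: [0.431, -0.3051, 0.2012]
tcp_rot: [0.984, 0.177, -0.0, -0.001]
contact_force: [0.0, -0.1, -0.7]
opening: 0.287
```

```bash
python3 -c "
from h import *
go([.4316,-.3058,.22],[.3475,-.9377])"
```

```text
t 13.0 tcp [ 0.431  -0.3051  0.2012] q [-0.81 -0.01  1.96  0.    1.19  0.41] F [ 0.  -0.1 -0.7] open 0.287
tool x [ 0.937  0.348 -0.001] y [ 0.348 -0.937 -0.002] z [-0.0013  0.0019 -1.    ]
shift now-frame mm [  0.3   0.8 -18.8] | target-frame mm [  0.3   0.8 -18.8] | turn deg [-0.13  0.03  0.04]
```

{"op": "apply_moves", "data": {
  "moves": [
    [[0, 0.0008, -0.01, -0.1, 0, 0, 1], [0, 0, -0.02, 0, 0, 0, 1], [0, 0, -0.03, 0, 0, 0, 1], [0, 0, -0.03, 0, 0, 0, 1], [0, 0, -0.03, 0, 0, 0, 1], [0, 0, -0.015, 0, 0, 0, 1], [0, 0, 0, 0, 0, 0, 1]]
  ]
}}

```text
time: 13.7
eef_pos: [0.4311, -0.3058, 0.3495]
tcp_rot: [0.984, 0.177, 0.001, 0.003]
contact_force: [0.5, 0.0, -0.0]
opening: 0.291
```

```bash
python3 -c "
from h import *
go([.5741,.0474,.35],[.3475,-.9377])"
```

```text
t 13.7 tcp [ 0.4311 -0.3058  0.3495] q [-0.81 -0.11  1.79 -0.    1.46  0.41] F [ 0.5  0.  -0. ] open 0.291
tool x [0.937 0.348 0.002] y [ 0.348 -0.937  0.005] z [ 0.0033 -0.0046 -1.    ]
shift now-frame mm [ 257.1 -281.3   -1.7] | target-frame mm [ 256.8 -281.5   -0.5] | turn deg [ 0.31 -0.09  0.05]
```

{"op": "apply_moves", "data": {
  "moves": [
    [[0, -0.01, -0.015, 0.3, 0, 0, 1], [0.005, -0.02, -0.005, 0, 0, 0, 1], [0.02, -0.03, 0, 0, 0, 0, 1], [0.03, -0.03, 0, 0, 0, 0, 1], [0.03, -0.03, 0, 0, 0, 0, 1], [0.03, -0.03, 0, 0, 0, 0, 1], [0.03, -0.03, 0, 0, 0, 0, 1], [0.03, -0.03, 0, 0, 0, 0, 1], [0.03, -0.03, 0, 0, 0, 0, 1], [0.02, -0.02, 0, 0, 0, 0, 1], [0.01, -0.01, 0, 0, 0, 0, 1], [0, 0, 0, 0, 0, 0, 1]]
  ]
}}

```text
time: 14.9
eef_pos: [0.5579, 0.0418, 0.3612]
tcp_rot: [0.985, 0.175, -0.006, -0.003]
contact_force: [0.3, -0.2, 0.2]
opening: 0.292
```

```bash
python3 -c "
from h import *
go([.5741,.0474,.35],[.3475,-.9377])"
```

```text
t 14.9 tcp [0.5579 0.0418 0.3612] q [-0.11 -0.03  1.7   0.    1.49  1.11] F [ 0.3 -0.2  0.2] open 0.292
tool x [ 0.939  0.344 -0.01 ] y [ 0.344 -0.939 -0.007] z [-0.012   0.0035 -0.9999]
shift now-frame mm [17.2  0.3 11. ] | target-frame mm [17.1  0.3 11.2] | turn deg [-0.42  0.58 -0.22]
```

{"op": "apply_moves", "data": {
  "moves": [
    [[0.01, 0, 0, -0.4, 0.6, -0.2, 1], [0.006, 0, 0, 0, 0, 0, 1], [0, 0, 0, 0, 0, 0, 1], [0, 0, 0, 0, 0, 0, 1]]
  ]
}}

```text
time: 15.3
eef_pos: [0.5734, 0.0437, 0.3603]
tcp_rot: [0.985, 0.174, -0.0, 0.001]
contact_force: [-0.2, -0.3, -0.7]
opening: 0.292
```

```bash
python3 -c "
from h import *
go([.5741,.0474,.33],[.3475,-.9377])
a,c=snap('wrist','w4');b,_=snap('scene','s4')
s=ctrl.get_state();p=s['eef_pos'];t=-R.from_quat(s['tcp_rot']).as_matrix()[:,2]
print('hole pred',proj('w4',[.5745,.048,.11]),'tip',proj('w4',p-t*.1543),'scene tip',proj('s4',p-t*.1543),'top',proj('s4',p+t*.0437),'hole',proj('s4',[.5745,.048,.11]))
o=np.zeros((480,800,3),np.uint8)
o[:,:400]=cv2.resize(a[100:340,220:420,::-1],(400,480))
o[:,400:]=cv2.resize(b[80:320,240:440,::-1],(400,480))
cv2.imwrite('pics/v4.png',o)"
```

```text
t 15.3 tcp [0.5734 0.0437 0.3603] q [-0.1  -0.    1.67 -0.    1.48  1.12] F [-0.2 -0.3 -0.7] open 0.292
tool x [ 0.939  0.343 -0.001] y [ 0.343 -0.939  0.001] z [-6.0e-04 -1.5e-03 -1.0e+00]
shift now-frame mm [ 2.  -3.2 30.3] | target-frame mm [ 2.  -3.2 30.3] | turn deg [ 0.07  0.06 -0.25]
hole pred [318.9861779  179.32289986] tip [322.77120115 208.32776547] scene tip [338.219483  193.4880495] top [342.67312978  89.93592849] hole [337.58847835 236.93173065]
```

View pics/v4.png

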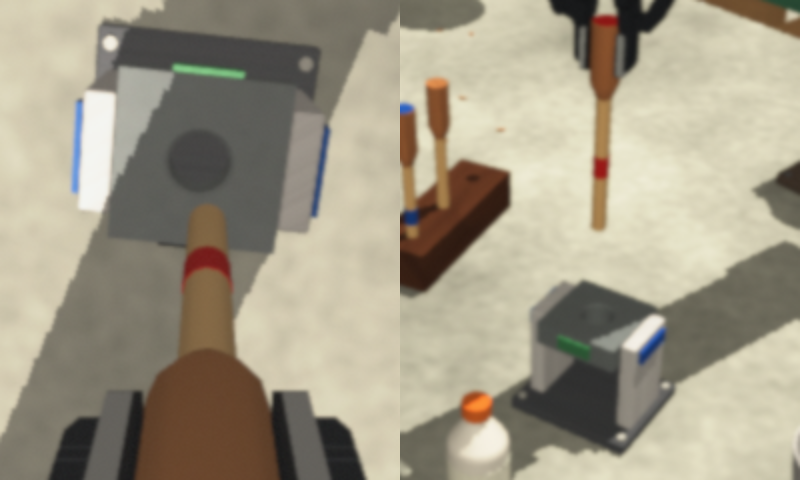

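Wrist: hole at (319.3,179.8), predicted (319.0,179.3), and the tip is where expected. Scene: tip (339,193) and top (342,90) both match the prediction. So the spindle is upright within about 0.015 rad. Centring and starting the descent.

{"op": "apply_moves", "data": {
  "moves": [
    [[0.002, -0.003, 0, 0, 0, -0.2, 1], [0, 0, 0.02, 0, 0, 0, 1], [0, 0, 0.02, 0, -0.2, 0, 1], [0, 0, 0.015, 0, 0, 0, 1], [0, 0, 0, 0, 0, 0, 1], [0, 0, 0, 0, 0, 0, 1]]
  ]
}}

```text
time: 16.0
eef_pos: [0.5746, 0.0469, 0.3059]
tcp_rot: [0.984, 0.176, 0.0, 0.001]
contact_force: [-0.7, 0.6, -1.2]
opening: 0.29
```

```bash
python3 -c "
from h import *
go([.5741,.0474,.1993],[.3475,-.9377])"
```

```text
t 16.0 tcp [0.5746 0.0469 0.3059] q [-0.09  0.02  1.74 -0.    1.38  1.13] F [-0.7  0.6 -1.2] open 0.29
tool x [ 0.938  0.346 -0.   ] y [ 0.346 -0.938  0.003] z [ 6.0e-04 -2.7e-03 -1.0e+00]
shift now-frame mm [ -0.2  -0.9 106.6] | target-frame mm [ -0.3  -0.6 106.6] | turn deg [ 0.16  0.02 -0.11]
```

{"op": "apply_moves", "data": {
  "moves": [
    [[0, -0.0005, 0.01, 0.1, 0, 0, 1], [0, 0, 0.01, 0, -0.1, 0, 1], [0, 0, 0.008, 0, -0.1, 0, 1], [0, 0, 0, 0, 0, 0, 1], [0, 0, 0, 0, 0, 0, 1]]
  ]
}}

```text
time: 16.5
eef_pos: [0.5753, 0.0473, 0.2778]
tcp_rot: [0.984, 0.176, -0.0, 0.001]
contact_force: [-0.3, -0.0, -1.4]
opening: 0.296
```

```bash
python3 -c "
from h import *
go([.5741,.0474,.1993],[.3475,-.9377])
a,c=snap('wrist','w5');b,_=snap('scene','s5')
o=np.zeros((480,800,3),np.uint8)
o[:,:400]=cv2.resize(a[140:260,270:370,::-1],(400,480),interpolation=2)
o[:,400:]=cv2.resize(b[160:280,290:390,::-1],(400,480),interpolation=2)
s=ctrl.get_state();p=s['eef_pos'];t=-R.from_quat(s['tcp_rot']).as_matrix()[:,2]
print('hole',proj('w5',[.5745,.048,.11]),'tip',proj('w5',p-t*.1543),'scene tip',proj('s5',p-t*.1543),'hole',proj('s5',[.5745,.048,.11]))
cv2.imwrite('pics/v5.png',o)"
```

```text
t 16.5 tcp [0.5753 0.0473 0.2778] q [-0.09  0.04  1.77 -0.    1.33  1.13] F [-0.3 -0.  -1.4] open 0.296
tool x [ 0.938  0.346 -0.001] y [ 0.346 -0.938  0.002] z [-2.0e-04 -2.6e-03 -1.0e+00]
shift now-frame mm [-1.  -0.7 78.5] | target-frame mm [-1.1 -0.5 78.5] | turn deg [ 0.14  0.06 -0.11]
hole [321.35150557 204.10212686] tip [323.00835639 208.31078283] scene tip [337.15256116 231.13082851] hole [337.58847835 236.93173065]
```

View pics/v5.png

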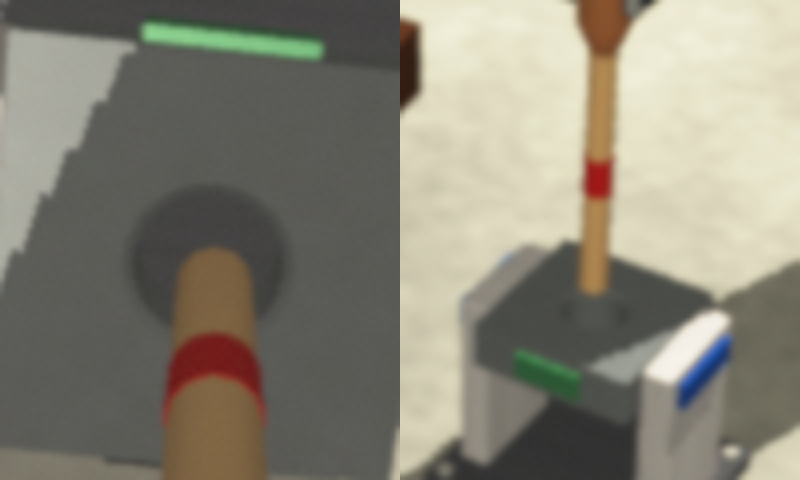

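```bash
python3 -c "
from h import *
p=np.array([.5753,.0473,.2778]);x=np.array([.938,.346,0]);y=np.array([.346,-.938,0]);tip=p-[0,0,.1543]
print('hole w2,w4,w5',at('w2',457.5,199,.11),at('w4',319.3,179.8,.11),at('w5',322.3,205,.11),'scene',at('s5',338.4,238.2,.11),at('s4',339,236,.11))
th=np.linspace(0,6.28,120)
for f in('w5','s5'):
  r=np.array([proj(f,tip+.007*(np.cos(t)*x+np.sin(t)*y)) for t in th]);print(f,'rim u',r[:,0].min(),r[:,0].max(),'v',r[:,1].min(),r[:,1].max())
  b=tip+[0,0,.065]; print('band top/bot axis',proj(f,b+[0,0,.01]),proj(f,b-[0,0,.01]))
  r=np.array([proj(f,b+.007*(np.cos(t)*x+np.sin(t)*y)+[0,0,-.01]) for t in th]);print(' band low rim v',r[:,1].min(),r[:,1].max())
for dx in(-.002,0,.002):print(dx,proj('w5',tip+dx*x+.007*x),proj('s5',tip+dx*x),proj('s5',tip+dx*y))
"
```

```text
hole w2,w4,w5 [0.57302935 0.0466954  0.11      ] [0.57416278 0.04755193 0.11      ] [0.57407374 0.0470473  0.11      ] scene [0.57621129 0.05185614 0.11      ] [0.57041444 0.0477703  0.11      ]
w5 rim u 313.2943865171036 331.82554198459866 v 199.0394763711792 216.93600219615
band top/bot axis [322.72474977 242.42563252] [322.67202372 231.40645146]
 band low rim v 220.7593158219453 241.86469375557166
s5 rim u 333.5884783787385 340.966413049807 v 229.08559820859034 233.49705112575714
band top/bot axis [338.69685067 198.21778976] [338.30628698 207.31164423]
 band low rim v 205.17226975427076 209.4737466268621
-0.002 [322.56244775 201.62876437] [337.71083604 230.71882308] [338.23794661 231.56560527]
0 [322.56331855 199.03947637] [337.27688957 231.28005314] [337.27688957 231.28005314]
0.002 [322.56419303 196.43925542] [336.84181875 231.84273734] [336.31703545 230.99485843]
```

Relative to the hole, the tip is about 1 mm off along tool y and centred along x. The band height matches the prediction. I set the TCP target to (0.575, 0.0478, 0.1993) and continue.

{"op": "apply_moves", "data": {
  "moves": [
    [[0, -0.0007, 0.008, 0.1, 0, 0, 1], [0, 0, 0.01, 0, -0.1, 0, 1], [0, 0, 0.008, 0, -0.1, 0, 1], [0, 0, 0, 0, 0, 0, 1]]
  ]
}}

```text
time: 17.0
eef_pos: [0.5752, 0.048, 0.2503]
tcp_rot: [0.984, 0.176, -0.002, 0.001]
contact_force: [-0.3, 0.8, -1.0]
opening: 0.295
```

```bash
python3 -c "
from h import *
go([.575,.0478,.1993],[.3475,-.9377])"
```

```text
t 17.0 tcp [0.5752 0.048  0.2503] q [-0.09  0.06  1.8  -0.    1.28  1.13] F [-0.3  0.8 -1. ] open 0.295
tool x [ 0.938  0.346 -0.004] y [ 0.346 -0.938  0.001] z [-0.0031 -0.0022 -1.    ]
shift now-frame mm [-0.  0. 51.] | target-frame mm [-0.2  0.1 51. ] | turn deg [ 0.06  0.21 -0.11]
```

Tip at about z = 0.096 and well centred. Continuing.

{"op": "apply_moves", "data": {
  "moves": [
    [[0, 0, 0.008, 0, 0.1, 0, 1], [0, 0, 0.01, 0, 0, 0, 1], [0, 0, 0.008, 0, 0, 0, 1], [0, 0, 0, 0, 0, 0, 1]]
  ]
}}

```text
time: 17.4
eef_pos: [0.5748, 0.0479, 0.2213]
tcp_rot: [0.984, 0.176, -0.001, 0.0]
contact_force: [0.1, -0.2, -1.6]
opening: 0.287
```

```bash
python3 -c "
from h import *
go([.575,.0478,.1993],[.3475,-.9377])"
```

```text
t 17.4 tcp [0.5748 0.0479 0.2213] q [-0.09  0.08  1.83 -0.    1.23  1.13] F [ 0.1 -0.2 -1.6] open 0.287
tool x [ 0.938  0.346 -0.003] y [ 0.346 -0.938  0.   ] z [-0.0025 -0.0015 -1.    ]
shift now-frame mm [ 0.2  0.2 22. ] | target-frame mm [ 0.1  0.2 22. ] | turn deg [ 0.03  0.16 -0.11]
```

{"op": "apply_moves", "data": {
  "moves": [
    [[0, 0, 0.008, 0, 0.1, 0, 1], [0, 0, 0.008, 0, 0, 0, 1], [0, 0, 0.004, 0, 0, 0, 1], [0, 0, 0, 0, 0, 0, 1], [0, 0, 0, 0, 0, 0, 1]]
  ]
}}

```text
time: 17.9
eef_pos: [0.5749, 0.0479, 0.1995]
tcp_rot: [0.984, 0.176, -0.0, 0.0]
contact_force: [-0.4, -0.0, -1.1]
opening: 0.292
```

```bash
python3 -c "
from h import *
go([.575,.0478,.1993],[.3475,-.9377])
a,c=snap('wrist','w6');b,_=snap('scene','s6')
o=np.zeros((480,800,3),np.uint8)
o[:,:400]=cv2.resize(a[210:330,270:370,::-1],(400,480),interpolation=2)
o[:,400:]=cv2.resize(b[160:280,290:390,::-1],(400,480),interpolation=2)
s=ctrl.get_state();p=s['eef_pos']
P=p-[0,0,.0893]
print('hole w6',proj('w6',[.5741,.047,.11]),'s6',proj('s6',[.5745,.048,.11]),'band',P,proj('w6',P),proj('s6',P))
cv2.imwrite('pics/v6.png',o)"
```

```text
t 17.9 tcp [0.5749 0.0479 0.1995] q [-0.09  0.1   1.85 -0.    1.19  1.13] F [-0.4 -0.  -1.1] open 0.292
tool x [ 0.938  0.346 -0.001] y [ 0.346 -0.938  0.001] z [-7.e-04 -8.e-04 -1.e+00]
shift now-frame mm [0.1 0.1 0.2] | target-frame mm [0.1 0.1 0.2] | turn deg [ 0.03  0.05 -0.11]
hole w6 [323.80402561 238.34281311] s6 [337.58847835 236.93173065] band [0.57498557 0.04786418 0.11039727] [322.97369448 236.80331524] [337.36668289 236.83941086]
```

View pics/v6.png

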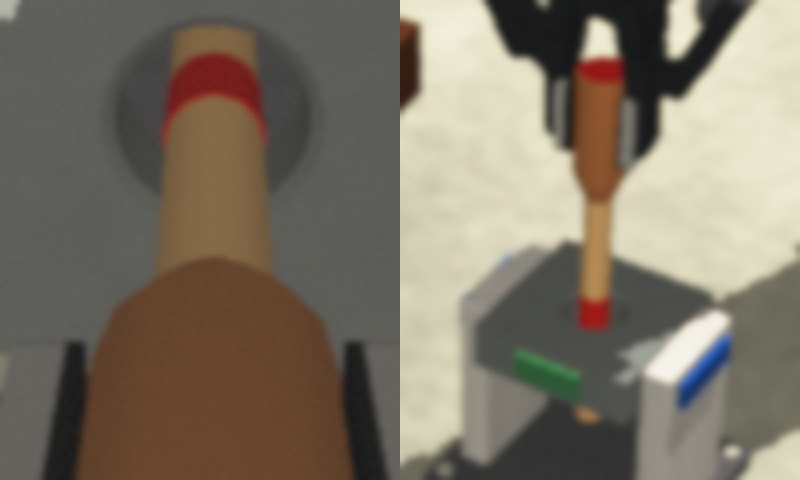

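Band is level with the head top. Wrist view: shaft at column 214 against hole 211 (about 0.5 mm), and about 1 mm off along x, with an even gap. I'll let it settle, then hand in.

{"op": "apply_moves", "data": {
  "moves": [
    [[0.0006, -0.0003, 0, 0, 0, 0, 1], [0, 0, 0, 0, 0, 0, 1], [0, 0, 0, 0, 0, 0, 1], [0, 0, 0, 0, 0, 0, 1], [0, 0, 0, 0, 0, 0, 1]]
  ]
}}

```text
time: 18.5
eef_pos: [0.5762, 0.0484, 0.2011]
tcp_rot: [0.984, 0.176, 0.001, 0.001]
contact_force: [-0.3, -0.1, 0.3]
opening: 0.288
```

```bash
python3 -c "
from h import *
go([.575,.0478,.1993],[.3475,-.9377])
s=ctrl.get_state();print(abs(s['dq']).max())
e=s['eef_pos']
if np.linalg.norm(e-[.5755,.048,.1995])<.002: print(ctrl.sign_off())"
```

```text
t 18.5 tcp [0.5762 0.0484 0.2011] q [-0.09  0.1   1.85 -0.    1.19  1.13] F [-0.3 -0.1  0.3] open 0.288
tool x [0.938 0.346 0.002] y [ 0.346 -0.938  0.002] z [ 0.0023 -0.0011 -1.    ]
shift now-frame mm [-1.4  0.1  1.8] | target-frame mm [-1.4  0.1  1.8] | turn deg [ 0.1  -0.1  -0.11]
0.0018461693436200334
the job is handed in; nothing more can be done
None
```

The job is handed in at about 18.5 s of the 61 s, with the arm still holding the red spindle in the gauge hole. `sign_off` gives no verdict.

**What I did:** I pulled the dust plug and dropped it into the tin. I then took the red-banded spindle by its handle and lowered it through the gauge hole until the band was level with the head top.

**Plug and tin:** A wrist picture taken after the drop showed the plug standing in the upright tin. I did not look at the tin again after that.

**Centring and height:**

| Check | Result |
|---|---|
| Last pictures, before a final 0.6 mm nudge | shaft within about 1 mm of the hole centre, band level with the head top |
| After the nudge (arm reading only) | TCP about 1.4 mm in plane and 1.8 mm high of target, within the 4.5 mm and 8 mm limits |
| Tool tilt | under 0.003 rad; the spindle's own tilt looked like about 0.013 rad in the scene view |
| Joint speeds | under 0.002 rad/s |
| Outside force on the tool | under 0.5 N, with no sign of contact with the gauge |

**Disagreements:** The wrist camera and the overhead camera differed by about 2 mm along the tool's x axis. I relied on differences within each camera's own measurements, which agreed to about 0.6 mm at first and about 1 mm with the later wrist pictures.

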